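Extend the inspection lamp over the sample stage and switch it on

ROBOT

A 6-joint arm with a two-finger parallel gripper is mounted at the origin on the work surface. World frame = base frame: x ahead of the robot, y to its left, z up, the work surface at z = 0. Lengths are in m, angles in rad, forces in N, time in s.
With the tool pointing down it reaches from about 0.3 to 0.875 m from the base axis. Payload 6.4 kg.
Tool frame: the origin (TCP) lies at the very end of the fingers, on their centre line; the grasp point (between the pads) lies 19 mm behind it (ctrl.hold_point_z is the distance from the TCP to the grasp point, in m); y points along the fingers, x is the direction in which the jaws open and shut, and the axes are right-handed (so a half turn about y gives the same grasp; the last joint's range is limited). The gripper opens to 85 mm and grips with 20 to 120 N. Pads are 22 mm wide; open, the fingers measure 114 mm over their backs; the gripper's body (76 mm by 85 mm) begins 54 mm behind the grasp point. The pads swing forward as they close: fully open they stand 13 mm farther back than shut.
Start: joints at [0.977, 0.181, 1.607, -0, 1.354, -0.206], TCP at [0.217, 0.532, 0.194] pointing down, gripper open.
Joint ranges: [-2.99, 2.99], [-0.89, 2.07], [0.3, 2.58], [-1.14, 4.28], [0, 2.63], [-3.12, 3.12]. Speed limits (rad/s): [2.57, 2.57, 3.01, 3.14, 3.14, 3.14].

INTERFACE

Orientations are given as a unit quaternion [w, x, y, z].
In Python, from bench import ctrl, imaging gives the robot as it stands.
- The arm moves only by the shell command python3 -m jog 'ROWS'. ROWS is JSON, a list of rows, each a list of 3 entries, a list of its own where there are three numbers: the shift along the tool's x, y, z in cm, then the turn, a rotation vector about the tool's x, y, z in rad, then the finger opening in cm, from 0 to 8.54. A call has 1 to 12 rows; each row shifts and turns the pose as measured when the row begins, along the tool's axes as they then stand; what a row does not reach is not made up. A row lasts 1/12 s, in which the tool goes at most 41.7 mm and 7.16 degrees, less where a joint would pass 70% of its speed; a pose out of reach is approached as far as the arm can. A call is refused whole if a number of a shift passes 4.17 or a number of a turn 0.125, either way. A call with a gripper value outside its range is refused whole. The fingers move at their own pace and stop on an object; the grip force is fixed at half the most. Time passes only in rows, so rows that do not move let the fingers close. It gives the time, the measured TCP pose, the force and the opening at its end, in the units of the state.
- ctrl.get_obs(): the state, without advancing time (a new reading comes with each control period).
- imaging.camera(name): name is "scene" or "side" or "wrist"; returns a dict with "frame" (480x640x3 uint8, red, green, blue), "depth" (480x640 float32, m along the optical axis (not along the pixel's ray), 0 where there is no reading), "K" (3x3 intrinsics, pixels), "R" (3x3) and "t" (3): a world point X has camera coordinates R X + t. Camera axes: x right, y down, z forward; pixel columns grow to the right and rows downward; lengths in m; the calibration is good to about 2 mm. The wrist camera is an equidistant fisheye: a pixel r from the principal point sees the ray r / f radians off the axis. A picture is of the moment at which its call begins.
- ctrl.hand_in(): hands the job in, once; it reports no verdict.
The state is a dict: "time_s": time; "q": joint angles; "dq": joint speeds; "joint_efforts": joint torques, N m; "eef_pos": TCP position; "eef_rot": TCP orientation; "wrist_force": force on the tool from outside, world axes, zero at the start; "torque": the same for the moment, N m; "opening": opening from 0.0 (shut) to 1.0 (fully open).
Only numpy, scipy, OpenCV 4.12 (cv2) and the standard library are available. Lean on these libraries where they do the work, as an engineer would, in place of code of your own. Each camera call takes 0.05 s, during which the arm holds its last target. There are 200 camera calls.

TASK

Press the orange spring button on the lamp's telescoping arm to free it, slide the arm out, away from its post, until the button pops up in the very next hole (do not run past it), then flip the lamp's green toggle switch over to on and let go. Handle the lamp gently (a push of under 20 N), feeling for the click and never forcing the arm against a caught button, and leave everything else on the bench where it is.

Things in the scene. Friction and masses are not known exactly. Their poses are not given: they have to be found in the camera images.
- boom: Lamp stand, fixed to the bench: dark steel foot 130 x 150 x 18 mm, upright post with black clamp, and a bare steel square tube held level by the clamp. Origin: on the bench at the foot of the post's axis. +x is level and points out along the arm, away from the post (the way to slide it out); z is up. On the tube slides the arm, a white square tube with the lamp (see lamp_head).
- sleeve (a joint): How far the white tube with the lamp is slid out along the boom's +x, m. 0 at the start, caught in its first hole (each hole leaves about 1.4 mm of play either way). The holes are inside, out of sight and unevenly spaced: the next lies somewhere 37 to 60 mm out, the last at 98 mm, the end stop at 104 mm. The tube drags with about 2.5 N of friction.
- button (a joint): How far the orange button is pressed down, m: 0 up (in a hole), 0.0065 fully in. Starts to move at 3 N, fully in at 7 N; pressed over 0.004 it frees the tube. Between holes, let go, it rests at about 0.0037, riding on the wall, and at a hole springs up to 0 by itself and blocks the tube. Held fully in, it passes over holes without catching.
- button_top (a point): Centre of the flat top of the orange button, 18 mm across, on top of the white tube (button up: 8 mm above the tube's top face, which is 150 mm above the bench). It travels with the tube and the button.
- outer_ridge (a point): Middle of the outer of two black thumb ridges across the top of the white tube, 27 mm (along boom x) to either side of the button's centre. Each is 8 mm thick, 36 mm wide, 18 mm high over the tube's top face (this point is 9 mm over it); the gap between is 46 mm, open at the sides. A fingertip in the gap can press the button and push this ridge to slide the arm out.
- lamp_head (a point): Centre of the grey lamp head's top face (head 120 x 90 x 30 mm along boom x, y, z), 150 mm above the bench at the outer end of the white tube. The white tube is 40 mm square and 170 mm long; its top face is at the same height. The toggle switch stands on this face.
- switch (a joint): Angle of the lamp's toggle switch, rad: 0 off (leaning 0.5 rad outward, to the boom's +x), 1.0 on (leaning 0.5 rad inward, towards the post). It starts at 0 to 0.2. It stays where it is left; about 1.5 N at the ball moves it; stops at both ends.
- switch_tip (a point): Centre of the toggle's green ball, 26 mm across, at the end of a lever 50 mm long on a grey block 70 x 50 x 25 mm on top of the lamp head. The lever's pivot lies 22 mm above the head's top face and the lever swings in the boom's x-z plane; flipping it from off to on carries the ball 48 mm towards the post.
- puck_center (a point): Small brass sample disc, 24 mm across and 8 mm high, on the black sample stage (130 x 120 x 36 mm, fixed to the bench below the lamp); its centre. To be left alone.
- jar: Specimen jar with blue cap, 56 mm across, 65 mm high; centre of its underside. To be left alone.
- flask: Amber bottle with black cap, 52 mm across, 105 mm high; centre of its underside. To be left alone.
- dish: Clear flat covered dish, 64 mm across, 17 mm high; centre of its underside. To be left alone.
- slide_box: Green box, 85 x 50 x 32 mm; centre of its underside. To be left alone.
- driver_grip (a point): Screwdriver lying on the bench, 140 mm long; middle of its handle. To be left alone.
- beaker: White open cup, 64 mm across, 70 mm high; centre of its underside. To be left alone.

How it is judged:
On the way, in this order (a step that is already met when the one before it is completed fails the run):
1. the button is pressed in (more than 4 mm) with the tube still at its first hole (within 5 mm) (value of joint button above 0.004 m and value of joint sleeve below 0.005 m), for 0.05 s.
2. the tube is slid out and the button has popped up in the next hole (value of joint button below 0.0015 m and value of joint sleeve between 0.033 and 0.066 m), for 0.3 s.
3. the toggle is flipped to on with the button still up in the next hole (all of step 2 and value of joint switch above 0.8 rad), for 0.2 s.
At the end, for the whole second after the job is handed in: The button is up (within 1.5 mm) in the next hole, with the tube 33 to 66 mm out, the toggle is over at on (more than 0.8 rad), and all is at rest and let go (all of step 3 and velocity of joint sleeve below 0.005 m/s); the robot touches nothing.
It fails at once if the fingers press the lamp arm, its button or its switch with more than 20 N (contact force between the fingers and boom above 20 N).
It fails at once if the tube is slid more than 72 mm out, past the next hole (value of joint sleeve above 0.072 m).
It fails at once if a bystander is moved more than 20 mm (distance of any of puck_center, jar, flask, dish, slide_box, driver_grip, beaker from where it was at the start of the episode above 0.02 m).
It also fails if it takes over 48 s, if anything falls off the work surface, if the arm or the gripper's body presses on something with over 40 N, if the wrist force passes 120 N, or if a joint passes its speed limit or range.

## Working session

There is one attempt and no reset: what is moved stays moved. The work goes in short steps, Python scripts to look and compute and a shell command to move; the robot and the scene stay as the last step left them, time stands still between calls to the robot, and variables do not carry over. Pictures are saved under pics/ and viewed, about 8 in all and at most 12, crops included, and the job is handed in when it is done.

```bash
mkdir -p pics; ls; python3 - <<'E'
from bench import ctrl, imaging
import cv2,numpy as np
o=ctrl.get_obs();print(o)
ims=[]
for n in("scene","side"):
    c=imaging.camera(n);np.savez(f"{n}0.npz",**c);ims.append(c["frame"][:,:,::-1])
    print(n,c["K"].tolist(),c["R"].tolist(),c["t"].tolist())
    cv2.imwrite(f"pics/{n}0.png",ims[-1])
E
```

```text
pics
{'time_s': 0.0, 'q': array([ 9.76722746e-01,  1.81530763e-01,  1.60803890e+00,  9.22327920e-06,
        1.35382778e+00, -2.06287217e-01]), 'dq': array([-0.00042072, -0.0009539 , -0.00117343,  0.00076649,  0.00130366,
       -0.00058127]), 'joint_efforts': array([ 5.17510380e-04, -4.44866252e+01, -3.51333225e+01, -3.96627756e-04,
        9.10807023e-03,  6.98027534e-06]), 'eef_pos': array([0.21703791, 0.53177325, 0.19317508]), 'eef_rot': array([-0.58673439,  0.58720803,  0.39369721, -0.39488226]), 'wrist_force': array([ 0.12007302,  0.40454578, -1.33346499]), 'torque': array([ 0.01403806,  0.01092329, -0.04487955]), 'opening': 0.9981320379221741}
scene [[609.709208966026, 0.0, 308.6067985412236], [0.0, 609.709208966026, 232.98834086834424], [0.0, 0.0, 1.0]] [[-0.5280777024296517, 0.8491910569057849, -0.002913600497033323], [0.6258049261634862, 0.38683906070625385, -0.6772914701230313], [-0.5740227648675041, -0.35948586896168727, -0.7357090290534203]] [0.31787325435955144, -0.23367411271662358, 1.5491752989307481]
side [[573.9360080066881, 0.0, 325.45412162572563], [0.0, 573.9360080066881, 240.72784560678176], [0.0, 0.0, 1.0]] [[-0.6836146297281986, -0.7296893151562727, 0.014984704479825932], [-0.5490062810430495, 0.5005953571448923, -0.6693253258171679], [0.4808982651214891, -0.4657872816552075, -0.7428183269490557]] [0.38611422819043567, 0.4312206916851658, 0.8170510908436949]
```

View pics/scene0.png

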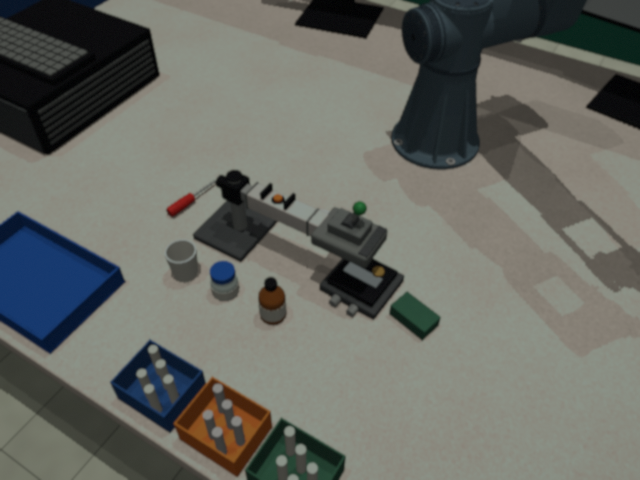

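View pics/side0.png

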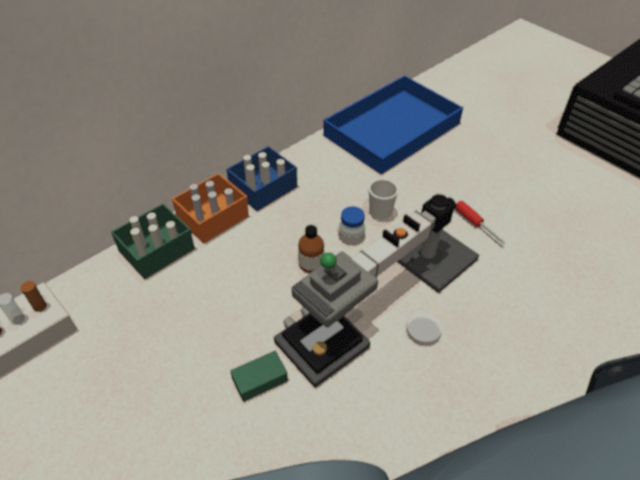

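The scene view shows the orange button at about (278,199) between two black ridges, and the green ball at (360,208). In the side view they are at (401,233) and (329,261). The arm runs from the clamp (237,185) towards the lamp.

```bash
cat > h.py <<'E'
import numpy as np,cv2
def ray(c,u,v):
    K,R,t=c["K"],c["R"],c["t"]
    return -R.T@t, R.T@np.linalg.inv(K)@np.array([u,v,1.])
def onz(c,u,v,z):
    o,d=ray(c,u,v); return o+d*(z-o[2])/d[2]
def tri(c1,p1,c2,p2):
    o1,d1=ray(c1,*p1);o2,d2=ray(c2,*p2)
    s=np.linalg.lstsq(np.c_[d1,-d2],o2-o1,rcond=None)[0]
    a,b=o1+s[0]*d1,o2+s[1]*d2
    return (a+b)/2,np.linalg.norm(a-b)
def blob(c,lo,hi,box):
    h=cv2.cvtColor(c["frame"],cv2.COLOR_RGB2HSV);m=cv2.inRange(h,np.array(lo),np.array(hi))
    x0,y0,x1,y1=box;k=np.zeros_like(m);k[y0:y1,x0:x1]=m[y0:y1,x0:x1]
    n,_,st,ce=cv2.connectedComponentsWithStats(k)
    if n<2:return None,0
    i=1+np.argmax(st[1:,4]);return ce[i],st[i,4]
E
python3 - <<'E'
from h import *
A=dict(np.load("scene0.npz"));B=dict(np.load("side0.npz"))
OR=((3,120,70),(18,255,255));GR=((45,90,50),(85,255,255));BK=((0,0,0),(179,255,45))
bx={"button":(OR,(262,185,298,212),(388,222,414,244)),"ball":(GR,(345,195,375,222),(315,248,345,275)),
"ridI":(BK,(258,180,272,199),(399,214,422,232)),"ridO":(BK,(282,192,299,210),(380,228,400,246))}
P={}
for k,(c,a,b) in bx.items():
    p,n=blob(A,*c,a);q,m=blob(B,*c,b)
    P[k],e=tri(A,p,B,q);print(k,p,n,q,m,P[k].round(4),round(e,4),onz(A,*p,.158).round(4),onz(B,*q,.158).round(4))
    for C,z in((A,p),(B,q)):
        o,d=ray(C,*z); print('   depth pt',(o+d*C["depth"][int(round(z[1])),int(round(z[0]))]).round(4))
for a,b in(("button","ball"),("ridI","ridO")):
    d=P[b]-P[a];print(np.arctan2(d[1],d[0]),d)
for n,C in(("scene",A),("side",B)):
    s=(235,160,405,330) if n=="scene" else (260,180,480,350)
    cv2.imwrite(f"pics/{n}_crop.png",cv2.resize(C["frame"][s[1]:s[3],s[0]:s[2],::-1],None,fx=3.5,fy=3.5,interpolation=cv2.INTER_CUBIC))
E
```

```text
button [277.47058824 197.88235294] 51 [400.36708861 232.56962025] 79 [ 0.5102 -0.1271  0.1535] 0.0025 [ 0.5133 -0.1258  0.158 ] [ 0.5075 -0.122   0.158 ]
   depth pt [ 0.5119 -0.1268  0.1564]
   depth pt [ 0.5084 -0.1233  0.1563]
ball [359.44545455 207.30909091] 110 [327.96195652 260.45108696] 184 [0.5095 0.05   0.22  ] 0.0023 [0.4524 0.022  0.158 ] [0.5464 0.0147 0.158 ]
   depth pt [0.517  0.0525 0.2289]
   depth pt [0.5067 0.0539 0.2243]
ridI [265.84722222 191.26388889] 72 [410.95049505 222.79207921] 101 [ 0.5106 -0.1543  0.1584] 0.0017 [ 0.5098 -0.1556  0.158 ] [ 0.5107 -0.1536  0.158 ]
   depth pt [ 0.5139 -0.1524  0.163 ]
   depth pt [ 0.5095 -0.1519  0.1601]
ridO [288.19512195 201.24390244] 82 [391.24561404 237.77192982] 114 [ 0.5102 -0.1023  0.1577] 0.0015 [ 0.5101 -0.103   0.158 ] [ 0.5099 -0.1012  0.158 ]
   depth pt [ 0.5178 -0.0977  0.1671]
   depth pt [ 0.508  -0.0986  0.1615]
1.5748773935784421 [-0.00072256  0.17705105  0.0665212 ]
1.5778899564549547 [-0.00036885  0.05199641 -0.00076684]
```

```bash
cat >> h.py <<'E'
from scipy.spatial.transform import Rotation as Ro
def rot(o): q=o["eef_rot"];return Ro.from_quat([q[1],q[2],q[3],q[0]])
def goal(o,p,down=True,xdir=(0,1,0)):
    "shift cm & turn rad in tool axes to reach p with tool y down and tool x along xdir"
    r=rot(o);x=np.array(xdir,float);y=np.array([0,0,-1.]);T=Ro.from_matrix(np.c_[x,y,np.cross(x,y)])
    return (r.inv().apply(np.array(p)-o["eef_pos"])*100).round(2),(r.inv()*T).as_rotvec().round(3)
E
python3 - <<'E'
from h import *
from bench import ctrl
o=ctrl.get_obs();print(rot(o).as_matrix().round(3))
for s in(1,-1):print(goal(o,[.51,-.128,.25],xdir=(0,s,0)))
A=dict(np.load("scene0.npz"));B=dict(np.load("side0.npz"))
for C,b in((A,(222,170,250,200)),(B,(425,193,458,225))):
    pts=[ray(C,u,v) for v in range(b[1],b[3]) for u in range(b[0],b[2])]
    d=[C["depth"][v,u] for v in range(b[1],b[3]) for u in range(b[0],b[2])]
    p=np.array([o+q*z for (o,q),z in zip(pts,d) if z>0]);p=p[p[:,2]>.15];print(len(p),p.min(0),p.max(0),np.percentile(p[:,2],95))
E
```

```text
[[ 0.378 -0.001 -0.926]
 [ 0.926 -0.001  0.378]
 [-0.002 -1.     0.   ]]
(array([-50.02,  -5.61, -52.06]), array([-0.001, -0.388, -0.001]))
(array([-50.02,  -5.61, -52.06]), array([ 2.000e-03,  2.754e+00, -1.000e-03]))
403 [ 0.48683314 -0.25599317  0.15002405] [ 0.53555428 -0.1828333   0.17123013] 0.16874593293033197
431 [ 0.48699952 -0.25457204  0.15004253] [ 0.5341443  -0.1813435   0.16682423] 0.16558700399747878
```

```bash
python3 -m jog '[[[0,-2.4,0],[0,-0.097,0],0],[[0,-2.4,0],[0,-0.097,0],0],[[0,-2.4,0],[0,-0.097,0],0],[[0,-2.4,0],[0,-0.097,0],0],[[-3.6,0,-1.6],[0,0,0],0],[[-3.6,0,-1.6],[0,0,0],0],[[-3.6,0,-1.6],[0,0,0],0],[[-3.6,0,-1.6],[0,0,0],0],[[-3.6,0,-1.6],[0,0,0],0],[[-3.6,0,-1.6],[0,0,0],0],[[-3.6,0,-1.6],[0,0,0],0],[[0,0,0],[0,0,0],0]]'; python3 - <<'E'
from h import *
from bench import ctrl
o=ctrl.get_obs();print(o["opening"],goal(o,[.51,-.128,.29]))
E
```

```text
time_s: 1.1
eef_pos: [0.335, 0.2711, 0.2883]
eef_rot: [0.492, -0.494, -0.502, 0.511]
wrist_force: [0.5, 1.1, 1.4]
opening: 0.005
0.004875119435813285 (array([-40.38,   0.17, -16.38]), array([-0.007,  0.028, -0.011]))
```

```bash
python3 -m jog '[[[-3.67,0,-1.5],[0,0.028,0],0],[[-3.67,0,-1.5],[0,0,0],0],[[-3.67,0,-1.5],[0,0,0],0],[[-3.67,0,-1.5],[0,0,0],0],[[-3.67,0,-1.5],[0,0,0],0],[[-3.67,0,-1.5],[0,0,0],0],[[-3.67,0,-1.5],[0,0,0],0],[[-3.67,0,-1.5],[0,0,0],0],[[-3.67,0,-1.5],[0,0,0],0],[[-3.67,0,-1.5],[0,0,0],0],[[-3.67,0,-1.5],[0,0,0],0],[[0,0,0],[0,0,0],0]]'; python3 - <<'E'
from h import *
from bench import ctrl
o=ctrl.get_obs();print(goal(o,[.51,-.128,.21]),goal(o,[.51,-.128,.175]))
E
```

```text
time_s: 2.1
eef_pos: [0.5024, -0.1465, 0.287]
eef_rot: [0.5, -0.499, -0.496, 0.505]
wrist_force: [-1.2, 0.2, -0.7]
opening: -0.001
(array([ 1.91,  7.68, -0.83]), array([-0.009,  0.002, -0.008])) (array([ 1.94, 11.18, -0.86]), array([-0.009,  0.002, -0.008]))
```

```bash
python3 -m jog '[[[0.95,2.6,-0.42],[-0.009,0.002,-0.008],0],[[0.95,2.6,-0.42],[0,0,0],0],[[0,2.6,0],[0,0,0],0],[[0,2.0,0],[0,0,0],0],[[0,0.9,0],[0,0,0],0],[[0,0,0],[0,0,0],0],[[0,0,0],[0,0,0],0]]'; python3 - <<'E'
from h import *
from bench import ctrl,imaging
o=ctrl.get_obs();print(o["eef_pos"],o["wrist_force"],goal(o,[.51,-.128,.18]))
ims=[]
for n,s in(("side",(340,160,460,280)),("scene",(220,120,340,240))):
    c=imaging.camera(n);ims.append(cv2.resize(c["frame"][s[1]:s[3],s[0]:s[2],::-1],(400,400),interpolation=cv2.INTER_CUBIC))
cv2.imwrite("pics/pre.png",np.hstack(ims))
E
```

```text
time_s: 2.68
eef_pos: [0.5111, -0.1287, 0.174]
eef_rot: [0.503, -0.5, -0.499, 0.498]
wrist_force: [-0.2, -0.3, 0.7]
opening: 0.002
[ 0.51112103 -0.12873345  0.17399532] [-0.19588997 -0.33643658  0.66273369] (array([ 0.07, -0.6 ,  0.11]), array([-0.002, -0.007,  0.003]))
```

View pics/pre.png

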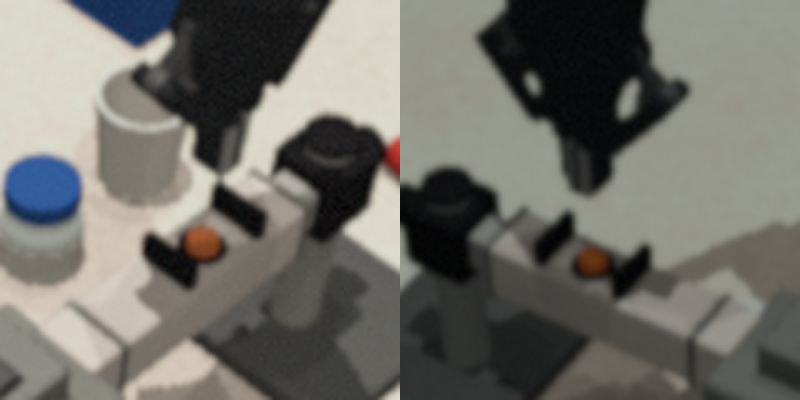

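The picture shows the closed fingers centred over the button, with the tip at side (407,212) and scene (275,178). That looks higher than the reported z of 0.174, so I'll triangulate it before descending.

```bash
python3 - <<'E'
from h import *
from bench import ctrl,imaging
print(ctrl.get_obs()["eef_pos"])
A=imaging.camera("scene");B=imaging.camera("side")
print(tri(A,(275.5,177.6),B,(406.6,211.6)))
OR=((3,120,70),(18,255,255))
p,_=blob(A,*OR,(262,185,298,212));q,_=blob(B,*OR,(388,222,414,244));print(p,q,tri(A,p,B,q))
for C,(u,v) in((A,(275,172)),(B,(406,207))):
    o,d=ray(C,u,v);print((o+d*C["depth"][v,u]).round(4))
E
```

```text
[ 0.51176353 -0.12914664  0.17503709]
(array([ 0.50796597, -0.13120615,  0.20369835]), np.float64(0.0010406463508791273))
[277.28 197.46] [400.27380952 232.55952381] (array([ 0.5101483 , -0.12717174,  0.15403157]), np.float64(0.003452517324045377))
[ 0.5209 -0.1225  0.2323]
[ 0.5055 -0.1232  0.2211]
```

```bash
python3 -m jog '[[[0.1,0.5,0.1],[0,0,0],0],[[0,0.3,0],[0,0,0],0],[[0,0.2,0],[0,0,0],0],[[0,0,0],[0,0,0],0]]'; python3 - <<'E'
from h import *
from bench import ctrl,imaging
o=ctrl.get_obs();p=o["eef_pos"];print(p,o["wrist_force"])
ims=[]
for n,s in(("side",(340,160,460,280)),("scene",(220,120,340,240))):
    c=imaging.camera(n);f=c["frame"][:,:,::-1]
    m=[]
    for z in(0,.03):
        x=c["K"]@(c["R"]@(p+[0,0,z])+c["t"]);m.append((x[:2]/x[2]-s[:2])/.3)
    print(n,np.round(m))
    ims.append(cv2.resize(f[s[1]:s[3],s[0]:s[2]],(400,400),interpolation=cv2.INTER_CUBIC))
    cv2.circle(ims[-1],tuple(int(v) for v in m[0]),3,(0,255,255),-1)
cv2.imwrite("pics/pre2.png",np.hstack(ims))
E
```

```text
time_s: 3.22
eef_pos: [0.5131, -0.1294, 0.1682]
eef_rot: [-0.5, 0.504, 0.5, -0.497]
wrist_force: [-0.3, 0.8, 0.6]
opening: -0.0
[ 0.51314339 -0.12942563  0.16820701] [-0.27883493  0.76255821  0.62711512]
side [[205. 216.]
 [211. 175.]]
scene [[186. 245.]
 [183. 206.]]
```

View pics/pre2.png

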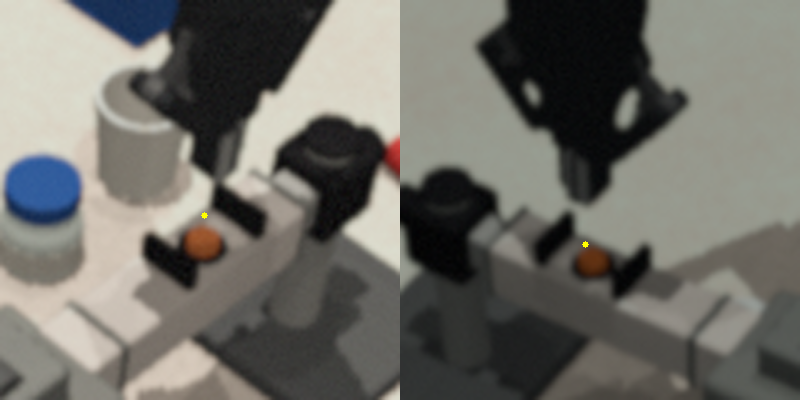

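The yellow dot is the reported TCP. The visible fingertip is about 30 mm above it, at side crop (217,182) and scene crop (187,199). So I'll trust the vision and the force reading, and go down in small steps.

```bash
python3 -m jog '[[[0.1,0.5,0],[0,0,0],0],[[0,0.5,0],[0,0,0],0],[[0,0.5,0],[0,0,0],0],[[0,0.5,0],[0,0,0],0],[[0,0,0],[0,0,0],0]]'; python3 - <<'E'
from h import *
from bench import ctrl,imaging
o=ctrl.get_obs();p=o["eef_pos"];print(p,o["wrist_force"])
C={n:imaging.camera(n) for n in("scene","side")}
print(tri(C["scene"],(276.1,179.7),C["side"],(405.1,214.6)))
ims=[]
for n,s in(("side",(360,180,440,260)),("scene",(240,140,320,220))):
    c=C[n];im=cv2.resize(c["frame"][s[1]:s[3],s[0]:s[2],::-1],(400,400),interpolation=cv2.INTER_CUBIC)
    for k,z in enumerate((0,.01,.02,.03)):
        x=c["K"]@(c["R"]@(p+[0,0,z])+c["t"]);x=(x[:2]/x[2]-s[:2])*5
        cv2.circle(im,tuple(int(v) for v in x),3,(0,255,255-80*k),-1)
    ims.append(im)
cv2.imwrite("pics/pre3.png",np.hstack(ims))
E
```

```text
time_s: 3.73
eef_pos: [0.5135, -0.1285, 0.1465]
eef_rot: [-0.499, 0.504, 0.5, -0.497]
wrist_force: [-0.6, -0.4, 0.6]
opening: 0.001
[ 0.51346547 -0.1284996   0.14647554] [-0.61658255 -0.39225785  0.56387151]
(array([ 0.50814561, -0.12935245,  0.19849032]), np.float64(0.0026936942410059495))
```

View pics/pre3.png

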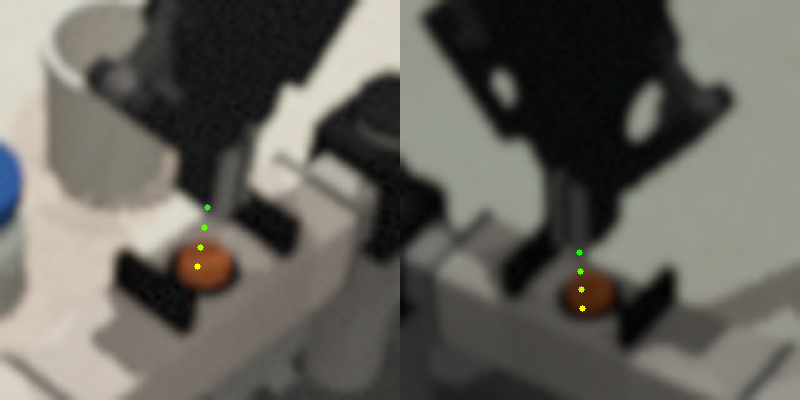

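```bash
python3 -m jog '[[[0.2,0.4,0],[0,0,0],0],[[0,0.4,0],[0,0,0],0],[[0,0.3,0],[0,0,0],0],[[0,0,0],[0,0,0],0]]';python3 -m jog '[[[0,0.2,0],[0,0,0],0],[[0,0,0],[0,0,0],0]]'; python3 -m jog '[[[0,0.2,0],[0,0,0],0],[[0,0,0],[0,0,0],0]]'
```

```text
time_s: 4.17
eef_pos: [0.5146, -0.1268, 0.1359]
eef_rot: [-0.499, 0.505, 0.5, -0.497]
wrist_force: [-0.8, -0.2, -0.8]
opening: 0.002
time_s: 4.33
eef_pos: [0.5145, -0.1267, 0.1335]
eef_rot: [-0.499, 0.505, 0.5, -0.497]
wrist_force: [-0.7, -0.8, 1.2]
opening: 0.001
time_s: 4.5
eef_pos: [0.5146, -0.1268, 0.1315]
eef_rot: [-0.499, 0.505, 0.5, -0.497]
wrist_force: [0.4, 0.0, -0.1]
opening: -0.001
```

```bash
for i in 1 2; do python3 -m jog '[[[0,0.15,0],[0,0,0],0],[[0,0,0],[0,0,0],0]]'|grep -E "pos|force"; done
```

```text
eef_pos: [0.5147, -0.1269, 0.1299]
wrist_force: [-0.3, -0.4, 0.2]
eef_pos: [0.5148, -0.1269, 0.1284]
wrist_force: [-1.1, 0.0, 0.3]
```

```bash
for i in 1 2; do python3 -m jog '[[[0,0.15,0.05],[0,0,0],0],[[0,0,0],[0,0,0],0]]'|grep -E "pos|force"; done
```

```text
eef_pos: [0.5144, -0.127, 0.1268]
wrist_force: [0.3, -0.2, 1.1]
eef_pos: [0.5138, -0.127, 0.1252]
wrist_force: [-0.6, 0.1, 0.4]
```

```bash
for i in 1 2; do python3 -m jog '[[[0,0.12,0.05],[0,0,0],0],[[0,0,0],[0,0,0],0]]'|grep -E "pos|force"; done
```

```text
eef_pos: [0.5132, -0.127, 0.1238]
wrist_force: [0.0, 0.5, -0.1]
eef_pos: [0.5127, -0.1269, 0.1225]
wrist_force: [-0.4, 0.2, -0.9]
```

```bash
python3 - <<'E'
from h import *
from bench import ctrl,imaging
o=ctrl.get_obs();p=o["eef_pos"];print(p,o["wrist_force"])
C={n:imaging.camera(n) for n in("scene","side")}
ims=[]
for n,s in(("side",(360,180,440,260)),("scene",(240,140,320,220))):
    c=C[n];im=cv2.resize(c["frame"][s[1]:s[3],s[0]:s[2],::-1],(400,400),interpolation=cv2.INTER_CUBIC)
    ims.append(cv2.convertScaleAbs(im,alpha=1.6,beta=10))
cv2.imwrite("pics/pre4.png",np.hstack(ims))
E
```

```text
[ 0.51272532 -0.12694794  0.12247924] [-0.36547389  0.19744789 -0.91578347]
```

View pics/pre4.png

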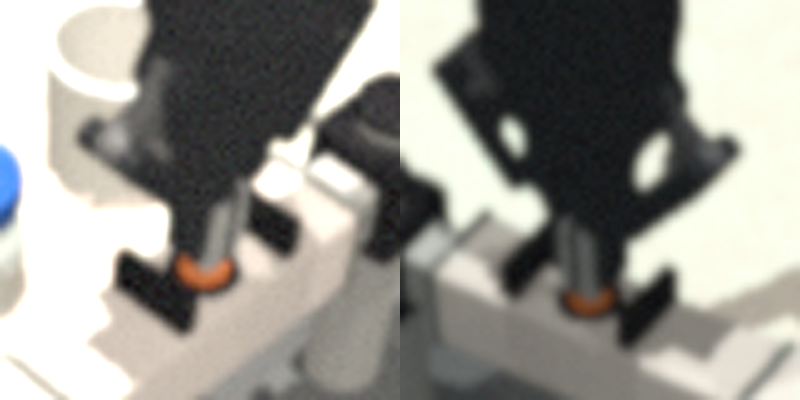

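The finger now stands in the gap right above the button (side crop about (205,265)), centred between the ridges, with almost no contact force yet. I'll keep going down until I feel contact.

```bash
for i in 1 2 3 4; do python3 -m jog '[[[0,0.12,0],[0,0,0],0],[[0,0,0],[0,0,0],0]]'|grep -E "pos|force"; done
```

```text
eef_pos: [0.5131, -0.1271, 0.1216]
wrist_force: [-0.2, 1.1, 0.8]
eef_pos: [0.5134, -0.1272, 0.1207]
wrist_force: [-1.6, 1.0, 3.7]
eef_pos: [0.5134, -0.1273, 0.12]
wrist_force: [-1.6, 0.2, 3.5]
eef_pos: [0.5134, -0.1273, 0.1191]
wrist_force: [-1.3, 0.5, 3.9]
```

Contact came at about z=0.121 (3.5 N). I'll press on to about 5 mm.

```bash
for i in 1 2 3 4; do python3 -m jog '[[[0,0.12,0],[0,0,0],0],[[0,0,0],[0,0,0],0]]'|grep -E "pos|force"; done
```

```text
eef_pos: [0.5135, -0.1273, 0.1181]
wrist_force: [-0.9, 0.6, 5.0]
eef_pos: [0.5135, -0.1273, 0.1171]
wrist_force: [-2.6, 1.4, 5.4]
eef_pos: [0.5135, -0.1273, 0.1161]
wrist_force: [-1.4, 2.1, 5.3]
eef_pos: [0.5135, -0.1273, 0.1152]
wrist_force: [-3.2, 0.5, 5.1]
```

```bash
python3 -m jog '[[[0,0.08,0],[0,0,0],0],[[0,0.03,0],[0,0,0],0]]'|grep -E "pos|force"; for i in 1 2; do python3 -m jog '[[[0.2,0.03,0],[0,0,0],0],[[0.2,0.03,0],[0,0,0],0],[[0.2,0.03,0],[0,0,0],0]]'|grep -E "pos|force"; done
```

```text
eef_pos: [0.5135, -0.1273, 0.1146]
wrist_force: [-2.4, 1.0, 6.2]
eef_pos: [0.5136, -0.1242, 0.1149]
wrist_force: [-4.0, -2.6, 7.1]
eef_pos: [0.5136, -0.1213, 0.1152]
wrist_force: [-4.0, -2.8, 6.2]
```

```bash
for i in 1 2; do python3 -m jog '[[[0.3,0.06,0],[0,0,0],0],[[0.3,0.06,0],[0,0,0],0],[[0.3,0.06,0],[0,0,0],0],[[0.3,0.06,0],[0,0,0],0]]'|grep -E "pos|force"; done
cat >> h.py <<'E'
GR=((45,90,50),(85,255,255))
def slide():
    "ball displacement since start"
    from bench import imaging
    out=[]
    A,B=imaging.camera("scene"),imaging.camera("side")
    p,n=blob(A,*GR,(335,190,420,235));q,m=blob(B,*GR,(270,240,345,310))
    P,e=tri(A,p,B,q);print("ball",P.round(4),"err",round(e,4),n,m,"slide",(P-[.5095,.05,.22]).round(4))
E
python3 -c "from h import *;slide()"
```

```text
eef_pos: [0.5147, -0.1139, 0.1148]
wrist_force: [-3.2, -2.9, 6.4]
eef_pos: [0.5163, -0.1063, 0.1146]
wrist_force: [-3.3, -2.2, 7.0]
ball [0.5101 0.0695 0.22  ] err 0.0023 138 193 slide [ 0.0006  0.0195 -0.    ]
```

The tube is 19.5 mm out. I'll release the button (staying in the gap) and push only the outer ridge.

```bash
python3 -m jog '[[[0,-0.45,0.1],[0,0,0],0],[[0,-0.45,0.1],[0,0,0],0],[[0,0,0],[0,0,0],0]]'|grep -E "pos|force"; python3 -m jog '[[[0.2,0,0],[0,0,0],0],[[0.2,0,0],[0,0,0],0],[[0.2,0,0],[0,0,0],0],[[0,0,0],[0,0,0],0]]'|grep -E "pos|force"; python3 -c "from h import *;slide()"
```

```text
eef_pos: [0.5151, -0.106, 0.1241]
wrist_force: [0.4, 0.0, -0.0]
eef_pos: [0.5144, -0.0993, 0.1229]
wrist_force: [0.4, -0.4, 1.5]
ball [0.5101 0.0698 0.22  ] err 0.0019 143 191 slide [ 0.0006  0.0198 -0.    ]
```

```bash
for i in 1 2; do python3 -m jog '[[[0.2,-0.03,0],[0,0,0],0],[[0.2,-0.02,0],[0,0,0],0],[[0.2,-0.02,0],[0,0,0],0],[[0.2,-0.02,0],[0,0,0],0]]'|grep -E "pos|force";done; python3 -c "from h import *;slide()"
```

```text
eef_pos: [0.5144, -0.0951, 0.1233]
wrist_force: [-0.5, -5.8, -1.6]
eef_pos: [0.5143, -0.0912, 0.1237]
wrist_force: [-0.0, -5.2, -1.7]
ball [0.51   0.0781 0.2201] err 0.0021 143 197 slide [0.0005 0.0281 0.0001]
```

```bash
for i in 1 2 3; do python3 -m jog '[[[0.2,-0.02,0],[0,0,0],0],[[0.2,-0.02,0],[0,0,0],0],[[0.2,-0.02,0],[0,0,0],0],[[0.2,-0.02,0],[0,0,0],0]]'|grep -E "pos|force";done
```

```text
eef_pos: [0.5143, -0.0867, 0.1239]
wrist_force: [0.7, -5.4, -1.5]
eef_pos: [0.5142, -0.0816, 0.1242]
wrist_force: [-0.3, -5.1, -0.1]
eef_pos: [0.5144, -0.0776, 0.1249]
wrist_force: [-1.9, 0.8, 11.2]
```

```bash
python3 -m jog '[[[0,0,0],[0,0,0],0]]'|grep -E "pos|force"; python3 -c "from h import *;slide()"
```

```text
eef_pos: [0.5146, -0.0772, 0.1252]
wrist_force: [-0.2, 0.6, 0.1]
ball [0.5099 0.0896 0.2202] err 0.0013 141 196 slide [0.0004 0.0396 0.0002]
```

The 11 N upward spike was the button popping up at about 40 mm. I'll confirm with a small push.

```bash
for i in 1 2 3; do python3 -m jog '[[[0.12,-0.02,0],[0,0,0],0],[[0.12,0,0],[0,0,0],0]]'|grep -E "pos|force";done; python3 - <<'E'
from h import *
from bench import imaging
slide()
ims=[]
for n,s in(("side",(340,190,420,270)),("scene",(260,150,340,230))):
    c=imaging.camera(n);im=cv2.resize(c["frame"][s[1]:s[3],s[0]:s[2],::-1],(400,400),interpolation=cv2.INTER_CUBIC)
    ims.append(cv2.convertScaleAbs(im,alpha=1.6,beta=10))
cv2.imwrite("pics/pop.png",np.hstack(ims))
E
```

```text
eef_pos: [0.5147, -0.0741, 0.1252]
wrist_force: [-1.6, -3.3, 2.0]
eef_pos: [0.5147, -0.0738, 0.1253]
wrist_force: [-1.1, -9.2, 0.5]
eef_pos: [0.5147, -0.0741, 0.1253]
wrist_force: [-0.2, -8.5, 1.6]
ball [0.5099 0.0906 0.2199] err 0.0013 145 193 slide [ 0.0004  0.0406 -0.0001]
```

View pics/pop.png

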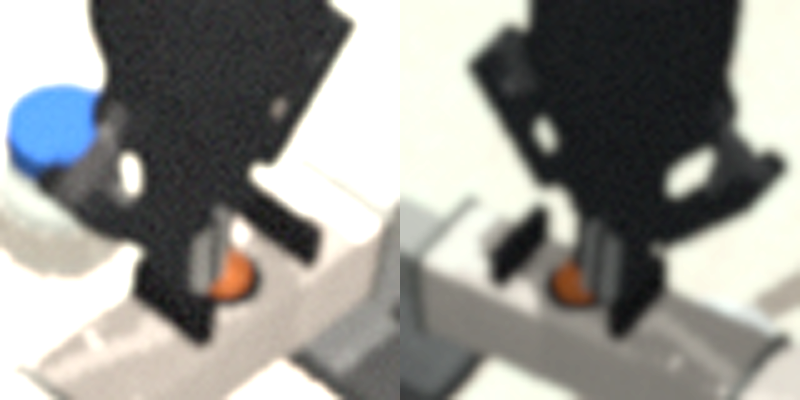

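The ridge is blocked at about 9 N with no motion, and the slide is about 41 mm. The button is visibly up at side crop (232,275) and scene crop (573,280). Next is the toggle: back off, rise, and go around the outer side of the ball.

```bash
python3 -m jog '[[[-0.5,-0.2,0],[0,0,0],0],[[0,-1.5,0],[0,0,0],0],[[0,-3.5,0],[0,0,0],0],[[0,-4,0],[0,0,0],0],[[0,-4,0],[0,0,0],0],[[0,-2,0],[0,0,0],0],[[3.5,0,0],[0,0,0],0],[[4,0,0],[0,0,0],0],[[4,0,0],[0,0,0],0],[[4,0,0],[0,0,0],0],[[4,0,0],[0,0,0],0],[[4,0,0],[0,0,0],0]]'; python3 -m jog '[[[0,0,0],[0,0,0],0]]' ;python3 - <<'E'
from h import *
from bench import ctrl
slide();o=ctrl.get_obs();print(goal(o,[.512,.145,.172]))
E
```

```text
time_s: 12.7
eef_pos: [0.5126, 0.1731, 0.2681]
eef_rot: [-0.486, 0.524, 0.482, -0.507]
wrist_force: [1.2, 0.1, -0.4]
opening: 0.002
time_s: 12.78
eef_pos: [0.5111, 0.1799, 0.2673]
eef_rot: [-0.486, 0.521, 0.484, -0.508]
wrist_force: [-1.1, 0.1, -0.4]
opening: -0.001
ball [0.5099 0.0903 0.2197] err 0.0013 116 190 slide [ 0.0004  0.0403 -0.0003]
(array([-2.42,  9.73,  0.03]), array([ 0.011, -0.017, -0.062]))
```

```bash
python3 -m jog '[[[0,2.5,0],[0.011,-0.017,-0.062],0],[[-0.8,2.5,0],[0,0,0],0],[[-0.8,2.0,0],[0,0,0],0],[[0,1.5,0],[0,0,0],0],[[0,0.5,0],[0,0,0],0],[[0,0,0],[0,0,0],0]]'; python3 - <<'E'
from h import *
from bench import ctrl,imaging
o=ctrl.get_obs();print(goal(o,[.512,.125,.172]),o["wrist_force"])
ims=[]
for n,s in(("side",(250,200,370,320)),("scene",(310,140,430,260))):
    c=imaging.camera(n);im=cv2.resize(c["frame"][s[1]:s[3],s[0]:s[2],::-1],(400,400),interpolation=cv2.INTER_CUBIC)
    ims.append(cv2.convertScaleAbs(im,alpha=1.6,beta=10))
cv2.imwrite("pics/tog.png",np.hstack(ims))
E
```

```text
time_s: 13.38
eef_pos: [0.5132, 0.1516, 0.176]
eef_rot: [0.501, -0.501, -0.5, 0.498]
wrist_force: [0.6, 0.5, 0.9]
opening: -0.005
(array([-2.66,  0.39,  0.11]), array([ 0.002, -0.004,  0.003])) [0.56750067 0.51852593 0.87698527]
```

View pics/tog.png

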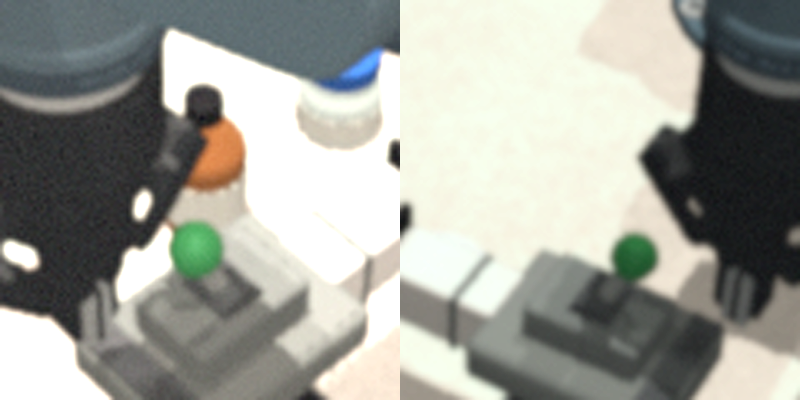

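The fingers stand outside the ball (tip about side (279,301), scene (411,235)), with the lever leaning outward. I'll check the tip's height before pushing.

```bash
python3 - <<'E'
from h import *
A=dict(np.load("scene0.npz"));B=dict(np.load("side0.npz"))
print(tri(A,(411.4,235.4),B,(279.1,301.4)))
E
python3 -m jog '[[[-0.6,0.1,0],[0,0,0],0],[[-0.6,0.1,0.1],[0,0,0],0],[[-0.5,0,0],[0,0,0],0],[[0,0,0],[0,0,0],0]]'|grep -E "pos|force"; python3 -c "from h import *;slide()"
```

```text
(array([0.50883327, 0.15058772, 0.2060313 ]), np.float64(0.002111977844304161))
eef_pos: [0.5156, 0.1335, 0.1796]
wrist_force: [-0.7, -0.4, 0.5]
ball [0.5085 0.0896 0.2211] err 0.0043 51 185 slide [-0.001   0.0396  0.0011]
```

```bash
python3 -m jog '[[[0,0.6,0.3],[0,0,0],0],[[-0.4,0.1,0],[0,0,0],0],[[-0.4,0.1,0],[0,0,0],0],[[-0.4,0.05,0],[0,0,0],0]]'|grep -E "pos|force"; for i in 1 2; do python3 -m jog '[[[-0.4,0.05,0],[0,0,0],0],[[-0.4,0.05,0],[0,0,0],0],[[-0.4,0.05,0],[0,0,0],0]]'|grep -E "pos|force"; done;python3 -c "from h import *;slide()"
```

```text
eef_pos: [0.5122, 0.1226, 0.1704]
wrist_force: [-0.6, 0.2, 0.2]
eef_pos: [0.5123, 0.1101, 0.1689]
wrist_force: [-0.0, 3.0, 2.1]
eef_pos: [0.513, 0.0974, 0.168]
wrist_force: [0.4, 2.1, 1.6]
ball [0.5117 0.0647 0.2157] err 0.0045 8 128 slide [ 0.0022  0.0147 -0.0043]
```

```bash
for i in 1 2; do python3 -m jog '[[[-0.35,0,0],[0,0,0],0],[[-0.35,0,0],[0,0,0],0],[[-0.35,0,0],[0,0,0],0]]'|grep -E "pos|force"; done; for i in 1 2 3; do python3 -m jog '[[[-0.2,0,0],[0,0,0],0],[[-0.2,0,0],[0,0,0],0]]'|grep -E "pos|force"; done
```

```text
eef_pos: [0.5127, 0.0859, 0.1675]
wrist_force: [0.3, 1.5, 0.8]
eef_pos: [0.5125, 0.0743, 0.1671]
wrist_force: [0.5, 1.8, -1.3]
eef_pos: [0.5123, 0.0714, 0.1667]
wrist_force: [1.0, 14.1, 2.6]
eef_pos: [0.5124, 0.0721, 0.1668]
wrist_force: [0.6, 9.9, -0.1]
eef_pos: [0.5124, 0.0726, 0.167]
wrist_force: [0.7, 10.0, 0.8]
```

The toggle has reached its stop (10 N). I'll back off, rise clear and check.

```bash
python3 -m jog '[[[2,0,0],[0,0,0],0],[[3,0,0],[0,0,0],0],[[0,-4,0],[0,0,0],0],[[0,-4,0],[0,0,0],0],[[2,-4,0],[0,0,0],0],[[4,0,0],[0,0,0],0],[[4,0,0],[0,0,0],0],[[0,0,0],[0,0,0],0],[[0,0,0],[0,0,0],0]]'; python3 - <<'E'
from h import *
from bench import imaging
slide()
ims=[]
for n,s in(("side",(220,160,500,440)),("scene",(150,130,450,430))):
    c=imaging.camera(n);im=cv2.resize(c["frame"][s[1]:s[3],s[0]:s[2],::-1],(400,400),interpolation=cv2.INTER_CUBIC)
    ims.append(cv2.convertScaleAbs(im,alpha=1.5,beta=5))
    p,m=blob(c,(3,120,70),(18,255,255),(280,195,315,220) if n=="scene" else (370,235,398,262))
    print(n,p,m,onz(c,*p,.156).round(4)); globals()[n]=(c,p)
P,e=tri(*scene,*side);print("button",P.round(4),e)
cv2.imwrite("pics/end.png",np.hstack(ims))
E
```

```text
time_s: 16.6
eef_pos: [0.5101, 0.2207, 0.2932]
eef_rot: [-0.505, 0.497, 0.508, -0.49]
wrist_force: [-0.2, -0.3, 0.7]
opening: 0.002
ball [0.5105 0.0479 0.217 ] err 0.0021 113 164 slide [ 0.001  -0.0021 -0.003 ]
side [385.35227273 243.84090909] 88 [ 0.5083 -0.0847  0.156 ]
scene [294.18518519 205.18518519] 54 [ 0.5114 -0.0884  0.156 ]
button [ 0.51   -0.0883  0.1534] 0.0027562770218716726
```

View pics/end.png

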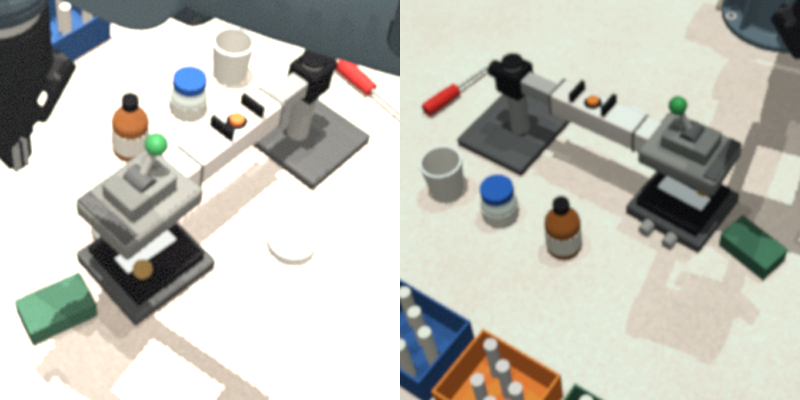

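```bash
python3 -c "
from bench import ctrl
o=ctrl.get_obs();print(o['wrist_force'],abs(o['dq']).max());print(ctrl.hand_in())"
```

```text
[ 0.23106804  0.76051654 -0.17656971] 0.009153495069573381
the job is handed in; nothing more can be done
None
```

I carried out every step and handed the job in at about 16.7 s; the hand-in gives no verdict. The arm is out at the next hole with the button up, the toggle is over at its on stop, and the robot is clear of everything.

- **Button and slide:** I pressed the button in about 6.5 mm at 6–7 N, slid the arm about 20 mm, then let the button up and pushed only the outer ridge. It clicked at about 40 mm. A gentle follow-up push of about 9 N met a firm stop.
- **Toggle:** I pushed the green ball to its far stop, with about 10–14 N at the end, then backed off and rose clear.
- **Last checks:** The button is at its original height and 39 mm out. The ball moved about 41 mm relative to the tube. That travel alone would fit any angle from 0.85 to 1.05 rad, depending on where it started; the stop and the ball's height point to about 1.0. All the bystanders looked in place by eye, but I did not measure them.
- **Readings that disagreed:**
    - The fingertip really sits about 36 mm higher than the reported TCP with the jaws shut, so I set heights by camera and feel.
    - A brief 11 N upward reading came at the click. I took it to be the button striking the fingertip.
    - The button and ball each came out 39–41 mm along the slide, depending on the look; the hole's play may explain that.

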